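Lock the stock strongbox

TASK

Lock the strongbox: fold the hinged steel hasp strap down flat over the lock on the front of the box, then take the loose U-shaped shackle from its wooden stand, put its two legs through the strap into the lock's two holes and press it down by feel until the hidden catch clicks and it stays down by itself. Press firmly but do not ram it, then let go of it; leave the other things on the bench where they are.

Things in the scene. Friction and masses are not known exactly. Their poses are not given: they have to be found in the camera images.
- strongbox: Grey steel strongbox, heavy, fixed, an aluminium lock block at its front. Origin on the bench midway between the lock's two holes; x to the back of the box, y along the lock, z up. Lock block: x -20..20, y -42..42, 54 mm high. Box: x 26..180, y -102..102, flat lid 60 mm high. Ramming a foot on the stop in its hole with over 20 N (40 N for both) spoils the lock.
- lock_mouth (a point): Middle of the lock block's top, 54 mm above the bench, between its two vertical holes (12.5 mm diameter, 2 mm chamfer, 44 mm deep, at y -22 and +22 mm). A sprung lifter and two sprung pawls are hidden in the holes. Axes as the strongbox.
- hole_l (a point): Mouth of the lock's hole at y +22 mm, at the block's top. Forcing the feet between the pawls takes about 8 to 16 N and then eases, but only some 5 mm deeper do the pawls snap into the grooves (the click); about 2 mm farther is a hard stop. These depths shift by up to 12 mm from run to run and cannot be seen.
- hole_r (a point): Mouth of the lock's other hole, y -22 mm. Let go after the click, the shackle stays down, its feet 15 to 29 mm above the bench (13 to 27 mm while pressed to the stop); let go before the click, it springs up about 17 mm, feet at 31 mm or more. The lifter is first met with the feet 33 to 45 mm above the bench.
- hasp (a joint): Angle of the hasp strap, rad: 0 flat over the lock, pi/2 upright, more leans back over the lid (starts at 1.75 to 2.1, resting by friction or on the hinge stop at 2.2). Strap 76 mm wide, 3 mm thick, reaches 54 mm from the hinge line, which lies along the box's y at x +26 mm, 60.5 mm above the bench. Pushed forward past upright it falls shut by its weight.
- hasp_tip (a point): Middle of the hasp strap's free end, 50 mm from the hinge line. Folded flat, the strap's top is 59 mm above the bench, its lip 61 mm, and its two 15 mm square holes lie over the lock's holes.
- shackle: Loose steel U-shaped shackle, about 150 g, standing feet down in its wooden stand. Origin midway between the feet's lower ends; z up to the crown, y from leg to leg; a half turn about z makes no difference. Legs 11 mm thick at y -22 and +22 mm, feet tapered to 6 mm, a groove 8 to 18 mm above the foot ends. Height 75.5 mm.
- shackle_grip (a point): Centre of the shackle's crown, 69 mm above its feet: a straight bar along y with flat faces, 12 mm thick in x, 30 mm long, from 62.5 to 75.5 mm above the feet. Pinch it here across the thickness.
- stand: Light wooden block, fixed, 44 x 90 x 32 mm, origin at the centre of its underside, y along its length. It has two 14 mm square holes at y=-22 and +22 mm, 24 mm deep, in which the shackle stands with its feet 8 mm above the bench.
- tin_wax: White flat screw tin, 53 mm across, 18 mm high, loose; to be left alone. Origin under its centre.
- bench_block: Plain grey steel bench block, 54 x 54 x 22 mm, loose; to be left alone. Origin under its centre.
- bur_block: Wooden block with burs standing in it, 50 x 85 x 55 mm, loose; to be left alone. Origin under its centre.
Things that resemble listed ones, but are neither listed nor needed, are in the scene too. Of the things that look like the shackle, the largest one is meant.

How it is judged:
By the outcome, as a careful person would: the job done as asked, in the order asked, and still so for the second after the job is handed in, with the robot touching nothing.
It also fails if it takes over 51 s, if anything falls off the work surface, if the arm or the gripper's body presses on something with over 40 N, if the wrist force passes 120 N, or if a joint passes its speed limit or range.

ROBOT

A 6-joint arm with a two-finger parallel gripper is mounted at the origin on the work surface; the furniture and walls round the work are solid. World frame = base frame: x ahead of the robot, y to its left, z up, the work surface at z = 0. Lengths are in m, angles in rad, forces in N, time in s.
With the tool pointing down it reaches from about 0.375 to 0.975 m from the base axis. Payload 3.8 kg.
Tool frame: the origin (TCP) lies on the mounting face of the last link; the fingertips stand 173 mm ahead of it and the grasp point (between the pads) lies 155 mm ahead of it; z points along the fingers, y is the direction in which the jaws open and shut (so a half turn about z gives the same grasp; the last joint's range is limited). The gripper opens to 85 mm and grips with 20 to 120 N. Pads are 22 mm wide; open, the fingers measure 114 mm over their backs; the gripper's body (76 mm by 85 mm) begins 54 mm behind the grasp point. The pads swing forward as they close: fully open they stand 13 mm farther back than shut.
Start: joints at [0.694, 0.264, 1.604, -0, 1.274, -0.037], TCP at [0.503, 0.451, 0.405] pointing down, gripper open.
Joint ranges: [-2.63, 2.63], [-0.94, 2.18], [0.31, 2.57], [-1.31, 4.45], [0, 2.66], [-2.55, 2.55]. Speed limits (rad/s): [2.57, 2.57, 3.14, 3.14, 3.14, 3.14].

INTERFACE

Orientations are given as a rotation vector (axis times angle).
In Python, from workcell import bot, imaging, order gives the robot as it stands. The module is installed in compiled form; this text tells all that it offers.
- The arm moves only by the shell command python3 -m creep 'ROWS' [OPENING] [FORCE]. ROWS is JSON, a list of rows, each an object with "slide": the shift along the tool's x, y, z each as a share of 25 mm, from -1 to 1, a list of three; "angular": the turn, a rotation vector about the tool's x, y, z each as a share of 4 degrees, from -1 to 1, a list of three. A call has 1 to 5 rows; each row shifts and turns the commanded pose from where the row before left it, along the tool's axes as they then stand; what a row does not reach is not made up. A row lasts 1/12 s, in which the tool goes at most 41.7 mm and 7.16 degrees, less where a joint would pass 70% of its speed; a pose out of reach is approached as far as the arm can. A call with a number of a shift or a turn outside -1 to 1 is refused whole. A call with a gripper value outside its range is refused whole. OPENING is the closure, from -1 (fully open) to 1 (shut), set as the call begins (- or left out, the last holds). The fingers move at their own pace and stop on an object; FORCE is the grip in N (left out, the last holds). Time passes only in rows, so rows that do not move let the fingers close. It gives the time, the measured TCP pose, the force and the opening at its end, in the units of the state.
- bot.read_state(): the state, without advancing time (a new reading comes with each control period).
- imaging.read_camera(name): name is "scene" or "side" or "wrist"; returns (picture, depth): 400x640x3 uint8, red, green, blue; 400x640 float32, m along the optical axis (not along the pixel's ray), 0 where there is no reading.
- imaging.camera_model(name): a dict with "fovy" (degrees; the focal length in pixels is half the picture's height over the tangent of half this angle, whatever the lens; pixels are square), "cx", "cy" (the principal point, pixels), "camera_from_world" (4x4, takes a point from world to camera coordinates); the wrist camera has in their place "tool_from_camera" (4x4, takes a point from camera to tool coordinates, whose origin is the TCP and whose axes are the flange's). Camera axes: x right, y down, z forward; pixel columns grow to the right and rows downward; lengths in m; the calibration is good to about 2 mm. A picture is of the moment at which its call begins: read the wrist's pose just before it. camera_model takes no time and is no camera call.
- order.finish_job(): hands the job in, once; it reports no verdict.
The state is a dict: "time": time; "q": joint angles; "joint_vel": joint speeds; "joint_torque": joint torques, N m; "tool_pos": TCP position; "tcp_rot": TCP orientation; "wrist_force": force on the tool from outside, world axes, zero at the start; "torque": the same for the moment, N m; "width": opening from 0.0 (shut) to 1.0 (fully open).
Only numpy, scipy, OpenCV 4.12 (cv2) and the standard library are available. Lean on these libraries where they do the work, as an engineer would, in place of code of your own. Each camera call takes 0.05 s, during which the arm holds its last target.

## Working session

There is one attempt and no reset: what is moved stays moved. The work goes in short steps, Python scripts to look and compute and a shell command to move; the robot and the scene stay as the last step left them, time stands still between calls to the robot, and variables do not carry over. Pictures are saved under pics/ and viewed, and the job is handed in when it is done.

```bash
mkdir -p pics; cat > h.py <<'E'
import numpy as np, cv2
from scipy.spatial.transform import Rotation as R
from workcell import bot, imaging, order
def snap(name,fn):
    s=bot.read_state(); p,d=imaging.read_camera(name)
    cv2.imwrite('pics/'+fn+'.png',p[:,:,::-1]); np.savez('pics/'+fn+'.npz',p=p,d=d,pos=s['tool_pos'],rot=s['tcp_rot'])
    return p,d,s
def wfc(name,s=None):
    m=imaging.camera_model(name)
    if name=='wrist':
        T=np.eye(4);T[:3,:3]=R.from_rotvec(s['tcp_rot']).as_matrix();T[:3,3]=s['tool_pos']
        return m,T@np.array(m['tool_from_camera'])
    return m,np.linalg.inv(np.array(m['camera_from_world']))
def f(m): return 200/np.tan(np.radians(m['fovy'])/2)
def ray(name,u,v,s=None):
    m,T=wfc(name,s); d=np.array([(u-m['cx'])/f(m),(v-m['cy'])/f(m),1.])
    return T[:3,3],T[:3,:3]@d
def plane(name,u,v,z,s=None):
    o,d=ray(name,u,v,s); return o+d*(z-o[2])/d[2]
def cloud(name,d,s=None):
    m,T=wfc(name,s); v,u=np.mgrid[0:400,0:640]
    P=np.stack([(u-m['cx'])/f(m)*d,(v-m['cy'])/f(m)*d,d],-1)
    return P@T[:3,:3].T+T[:3,3]
def ld(fn):
    z=np.load('pics/'+fn+'.npz'); return z['p'],z['d'],dict(tool_pos=z['pos'],tcp_rot=z['rot'])
E
python3 - <<'E'
from h import *
print(bot.read_state())
for n in ['scene','side','wrist']:
    print(n,imaging.camera_model(n)); snap(n,n+'0')
E
```

```text
{'time': 0.0, 'q': array([ 6.94126603e-01,  2.64799538e-01,  1.60542222e+00, -2.72005813e-07,
        1.27370401e+00, -3.68841389e-02]), 'joint_vel': array([ 0.00071316, -0.00101074,  0.00087586,  0.00152358, -0.00113063,
        0.00159449]), 'joint_torque': array([-1.69817500e-03, -5.15111160e+01, -3.67313111e+01, -2.37782397e-04,
        1.29112523e-02, -1.29828990e-05]), 'tool_pos': array([0.50225941, 0.45042518, 0.40330427]), 'tcp_rot': array([-1.28028948, -2.86774987,  0.00328824]), 'wrist_force': array([-0.05928557, -0.45986613, -0.26275998]), 'torque': array([-0.00920835, -0.04768436, -0.03297988]), 'width': 0.9980428000862227}
scene {'fovy': 53.32998817147871, 'cx': 320.07266637098655, 'cy': 193.88642056088554, 'camera_from_world': array([[ 0.74547119, -0.66652675,  0.00384762, -0.47601832],
       [-0.46398632, -0.52306857, -0.71492375,  0.27024528],
       [ 0.47852837,  0.53116981, -0.69919184,  0.71495684],
       [ 0.        ,  0.        ,  0.        ,  1.        ]])}
side {'fovy': 53.24847770216373, 'cx': 318.2134791056596, 'cy': 203.23074329195558, 'camera_from_world': array([[-0.99814629, -0.05456425, -0.02695769,  0.5390152 ],
       [ 0.0017915 ,  0.41640975, -0.90917529,  0.11128758],
       [ 0.06083391, -0.90753824, -0.4155401 ,  0.9006415 ],
       [ 0.        ,  0.        ,  0.        ,  1.        ]])}
wrist {'fovy': 59.54732665492179, 'cx': 320.672439246466, 'cy': 202.1046659672493, 'tool_from_camera': array([[-1.05956563e-03, -9.60762187e-01, -2.77371408e-01,
         6.96063682e-02],
       [ 9.99998734e-01, -1.34716122e-03,  8.46292245e-04,
        -6.01198475e-04],
       [-1.18674959e-03, -2.77370160e-01,  9.60762398e-01,
         3.09960580e-02],
       [ 0.00000000e+00,  0.00000000e+00,  0.00000000e+00,
         1.00000000e+00]])}
```

View pics/scene0.png

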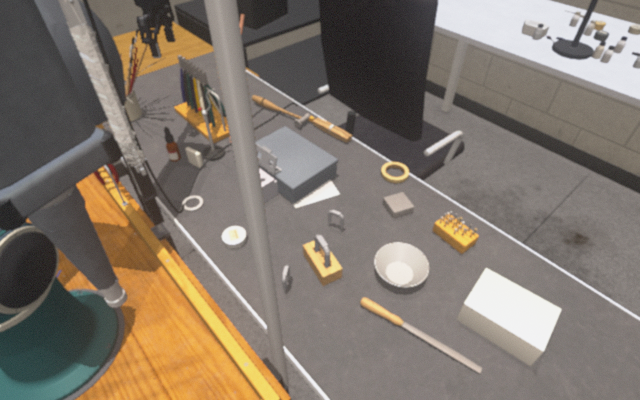

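View pics/side0.png

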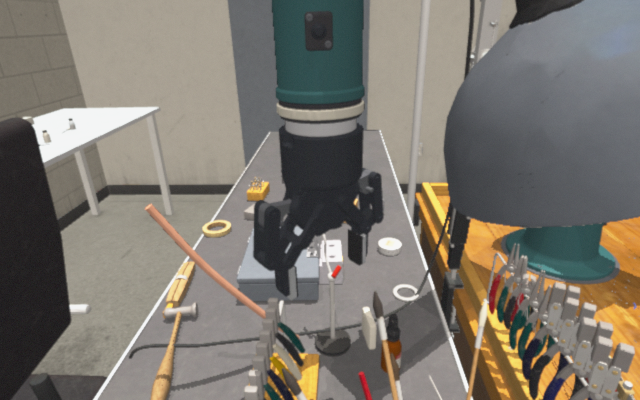

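View pics/wrist0.png

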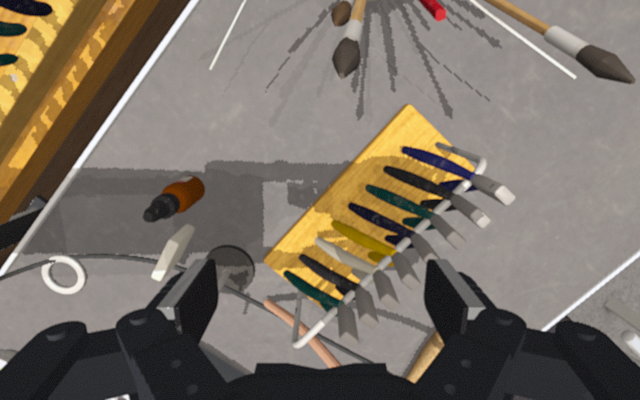

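The scene picture shows the box at about (295,160) with its strap upright at (268,155). The stand and the large shackle are at (322,258), and small look-alikes are at (336,217) and (286,275). Next I'll measure these.

```bash
python3 - <<'E'
from h import *
p,d,s=ld('scene0'); C=cloud('scene',d)
for n,(u,v) in dict(lid=(305,155),lid2=(285,180),strap=(268,158),tagwhite=(266,180),stand=(322,265),crown=(322,243),tin=(234,236),bench=(400,203),bur=(455,228),sm1=(336,214),sm2=(286,272),pole=(245,150),table=(350,250),pliers=(200,90),bowl=(400,270)).items():
    print(n,np.round(C[v,u],3))
cv2.imwrite('pics/sz.png',cv2.resize(p[110:310,160:380,::-1],None,fx=3.5,fy=3,interpolation=cv2.INTER_CUBIC)[:600,:790])
p,d,s=ld('side0'); C=cloud('side',d)
for n,(u,v) in dict(lid=(262,270),red=(336,270),rod=(332,320),copper=(230,265),whiteplate=(332,250)).items(): print(n,np.round(C[v,u],3))
cv2.imwrite('pics/dz.png',cv2.resize(p[170:400,120:460,::-1],None,fx=2.3,fy=2.3,interpolation=cv2.INTER_CUBIC))
E
```

```text
lid [0.639 0.058 0.058]
lid2 [0.541 0.015 0.061]
strap [0.538 0.073 0.094]
tagwhite [0.512 0.052 0.054]
stand [ 0.458 -0.208  0.033]
crown [ 0.467 -0.196  0.085]
tin [ 0.371 -0.017  0.02 ]
bench [ 0.719 -0.193  0.023]
bur [ 0.727 -0.334  0.048]
sm1 [ 0.564 -0.136  0.049]
sm2 [ 0.385 -0.185  0.054]
pole [ 0.277 -0.301  0.473]
table [ 0.546 -0.201 -0.001]
pliers [0.561 0.424 0.115]
bowl [ 0.587 -0.308  0.001]
lid [0.637 0.168 0.06 ]
red [0.493 0.297 0.149]
rod [0.5   0.292 0.049]
copper [ 0.735  0.057 -0.002]
whiteplate [0.505 0.086 0.056]
```

View pics/sz.png

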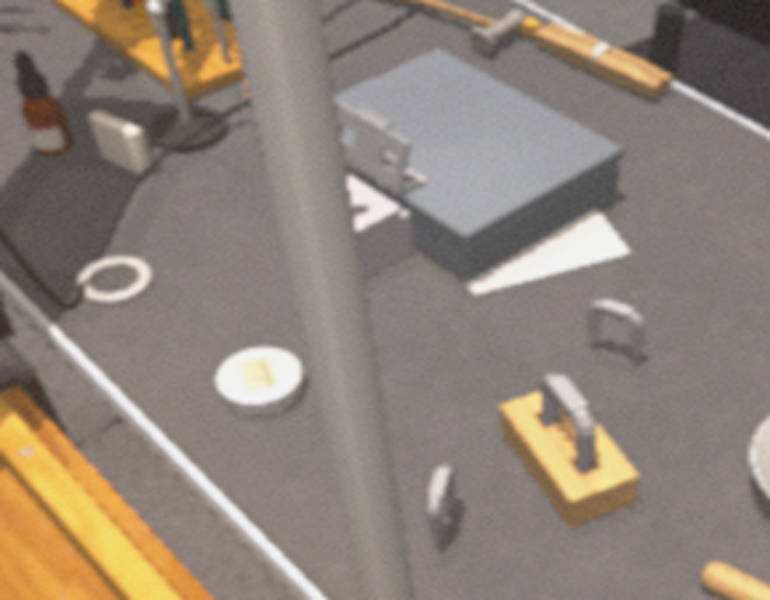

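View pics/dz.png

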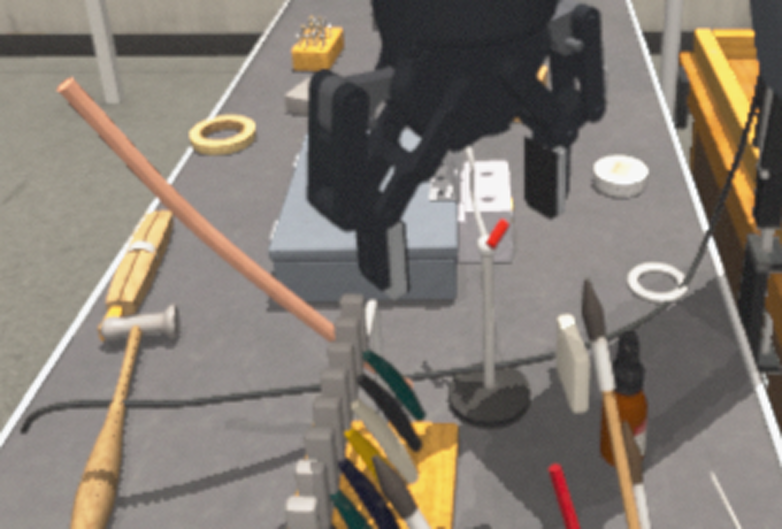

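```bash
python3 - <<'E'
from h import *
for n in ['scene','side']:
    p,d,s=ld(n+'0'); C=cloud(n,d)
    m=(abs(C[...,2]-0.06)<0.005)&(d>0)&(C[...,0]>.48)&(C[...,0]<.8)&(C[...,1]>-.1)&(C[...,1]<.25)
    l,cc,st,ce=cv2.connectedComponentsWithStats(m.astype(np.uint8)); k=1+np.argmax(st[1:,4]); 
    P=C[cc==k][:,:2]; print(n,len(P),cv2.minAreaRect((P*1000).astype(np.float32)),np.round(cv2.boxPoints(cv2.minAreaRect((P*1000).astype(np.float32)))))
p,d,s=ld('scene0'); C=cloud('scene',d)
# stand top
m=(abs(C[...,2]-0.032)<0.005)&(d>0)&(abs(C[...,0]-.46)<.08)&(abs(C[...,1]+.2)<.08)
P=C[m][:,:2];print('stand',cv2.minAreaRect((P*1000).astype(np.float32)))
m=(C[...,2]>0.06)&(C[...,2]<0.1)&(d>0)&(abs(C[...,0]-.46)<.06)&(abs(C[...,1]+.2)<.06)
P=C[m];print('crown',np.round(P.mean(0),3),P[:,2].max(),cv2.minAreaRect((P[:,:2]*1000).astype(np.float32)))
# tall things z>0.12 over work area
for n in ['scene','side']:
    p,d,s=ld(n+'0'); C=cloud(n,d)
    m=(C[...,2]>0.11)&(d>0)&(C[...,0]>.2)&(C[...,0]<1)&(abs(C[...,1])<.6)
    l,cc,st,ce=cv2.connectedComponentsWithStats(m.astype(np.uint8))
    for k in range(1,l):
        if st[k,4]>25:
            P=C[cc==k]; print(n,st[k],np.round(P.min(0),2),np.round(P.max(0),2))
E
```

```text
scene 2621 ((607.8400268554688, 87.03634643554688), (158.46800231933594, 206.846923828125), 2.9831085205078125) [[523. 186.]
 [534. -20.]
 [692. -12.]
 [682. 194.]]
side 769 ((650.3308715820312, 95.0575942993164), (69.85709381103516, 200.01429748535156), 3.066594362258911) [[610. 193.]
 [621.  -7.]
 [691.  -3.]
 [680. 197.]]
stand ((471.86968994140625, -223.6431121826172), (90.4255142211914, 154.65281677246094), 24.677963256835938)
crown [ 0.47  -0.197  0.078] 0.0866410134296629 ((472.7846984863281, -192.30557250976562), (52.22323989868164, 12.474323272705078), 76.57173919677734)
scene [  35    0  128  204 8069] [0.24 0.09 0.11] [0.39 0.49 0.49]
scene [ 134    0   42   67 1525] [0.44 0.39 0.15] [0.56 0.6  0.38]
scene [ 205    0   77  338 7837] [ 0.27 -0.3   0.11] [0.71 0.39 0.6 ]
scene [128  36  11  51 233] [0.42 0.51 0.11] [0.47 0.6  0.27]
scene [178  55  43  66 810] [0.49 0.25 0.11] [0.58 0.54 0.21]
scene [263 145   9   8  33] [0.54 0.07 0.11] [0.55 0.1  0.12]
scene [104 164  11  17  52] [0.23 0.22 0.11] [0.25 0.27 0.14]
side [  254     0   130   301 24538] [0.44 0.27 0.11] [0.56 0.51 0.51]
side [ 410    0   21  167 1420] [ 0.27 -0.29  0.11] [ 0.29 -0.27  0.53]
side [  440     0   200   243 40954] [0.2  0.11 0.11] [0.35 0.48 0.51]
side [ 145  204  116  108 1216] [0.6  0.34 0.11] [0.71 0.4  0.3 ]
side [ 493  244  142  156 9045] [0.21 0.22 0.11] [0.25 0.52 0.21]
side [373 292  30 108 916] [0.43 0.51 0.18] [0.46 0.55 0.27]
side [ 244  298   63  102 2740] [0.51 0.34 0.11] [0.58 0.59 0.25]
side [466 300  22 100 528] [0.36 0.51 0.19] [0.38 0.55 0.27]
side [359 372  13  28 167] [0.46 0.56 0.2 ] [0.47 0.57 0.22]
side [429 376  13  24  44] [0.38 0.47 0.12] [0.39 0.5  0.13]
```

```bash
cat >> h.py <<'E'
def go(x,y,z,yaw):
    "needed tool-frame shift (in units of 25mm) and turn (4deg) to have grip point(155mm) at x,y,z; yaw=direction of tool y deg"
    s=bot.read_state(); M=R.from_rotvec(s['tcp_rot']).as_matrix(); pos=np.array(s['tool_pos'])
    cands=[]
    for a in (yaw,yaw+180):
        c,n=np.cos(np.radians(a)),np.sin(np.radians(a)); ty=np.array([c,n,0]); tz=np.array([0,0,-1.]); tx=np.cross(ty,tz)
        T=np.stack([tx,ty,tz],1); rv=R.from_matrix(M.T@T).as_rotvec(); cands.append((np.linalg.norm(rv),rv,T,a))
    for _,rv,T,a in cands:
        tgt=np.array([x,y,z+.155]); 
        print('yaw',round(a,1),'turn/4deg',np.round(np.degrees(rv)/4,2),'slide/25mm now-axes',np.round(M.T@(tgt-pos)/.025,2),'target-axes',np.round(T.T@(tgt-pos)/.025,2))
    print('t',s['time'],'q',np.round(s['q'],2),'grip',np.round(pos+M[:,2]*.155,4),'tooly yaw',round(float(np.degrees(np.arctan2(M[1,1],M[0,1]))),2),'tilt',np.round(M[:,2],3),'F',np.round(s['wrist_force'],1),'w',round(float(s['width']),2))
E
python3 - <<'E'
from h import *
go(.48,.08,.27,3)
E
```

```text
yaw 3 turn/4deg [-0.03  0.01  9.72] slide/25mm now-axes [-10.44 -10.56  -0.84] target-axes [-14.75  -1.67  -0.86]
yaw 183 turn/4deg [-1.000e-02 -3.000e-02 -3.528e+01] slide/25mm now-axes [-10.44 -10.56  -0.84] target-axes [14.75  1.67 -0.86]
t 0.15 q [ 0.69  0.26  1.61  0.    1.27 -0.04] grip [0.5021 0.4503 0.2486] tooly yaw 41.88 tilt [-0.001 -0.001 -1.   ] F [-0.2  0.4 -0.8] w 1.0
```

```bash
python3 -m creep '[{"slide":[-0.8,-0.8,-1],"angular":[0,0,0]},{"slide":[-1,-1,0],"angular":[0,0,0]},{"slide":[-1,-1,0],"angular":[0,0,0]},{"slide":[-1,-1,0],"angular":[0,0,0]},{"slide":[-1,-1,0],"angular":[0,0,0]}]' 1 30
python3 -m creep '[{"slide":[-1,-1,0],"angular":[0,0,0]},{"slide":[-1,-1,0],"angular":[0,0,0]},{"slide":[-1,-1,0],"angular":[0,0,0]},{"slide":[0,0,0],"angular":[0,0,1]},{"slide":[0,0,0],"angular":[0,0,1]}]'
python3 -m creep '[{"slide":[0,0,0],"angular":[0,0,1]},{"slide":[0,0,0],"angular":[0,0,1]},{"slide":[0,0,0],"angular":[0,0,1]},{"slide":[0,0,0],"angular":[0,0,1]},{"slide":[0,0,0],"angular":[0,0,1]}]'
python3 -m creep '[{"slide":[0,0,0],"angular":[0,0,1]},{"slide":[0,0,0],"angular":[0,0,1]},{"slide":[0,0,0],"angular":[0,0,0.7]},{"slide":[0,0,0],"angular":[0,0,0]}]'
python3 - <<'E'
from h import *
go(.48,.08,.27,3)
snap('wrist','w1')
E
```

```text
time: 0.57
tool_pos: [0.4928, 0.2798, 0.4294]
tcp_rot: [-1.28, -2.869, 0.001]
wrist_force: [0.7, -1.0, -0.2]
width: 0.298
time: 0.98
tool_pos: [0.4873, 0.1731, 0.4295]
tcp_rot: [-1.487, -2.767, 0.001]
wrist_force: [-0.5, 0.1, 0.4]
width: -0.001
time: 1.4
tool_pos: [0.4874, 0.1751, 0.4293]
tcp_rot: [-1.941, -2.47, 0.001]
wrist_force: [1.3, 0.1, -0.2]
width: 0.001
time: 1.73
tool_pos: [0.4874, 0.1752, 0.4293]
tcp_rot: [-2.162, -2.279, 0.001]
wrist_force: [0.1, 0.4, -0.4]
width: -0.002
yaw 3 turn/4deg [-0.01  0.    0.  ] slide/25mm now-axes [-3.79 -0.49  0.17] target-axes [-3.79 -0.49  0.17]
yaw 183 turn/4deg [-0.0e+00 -2.0e-02 -4.5e+01] slide/25mm now-axes [-3.79 -0.49  0.17] target-axes [3.79 0.49 0.17]
t 1.7333 q [ 0.3  -0.05  1.9   0.    1.29  0.24] grip [0.4873 0.1752 0.2743] tooly yaw 3.02 tilt [-0.001 -0.    -1.   ] F [ 0.1  0.4 -0.4] w -0.0
```

View pics/w1.png

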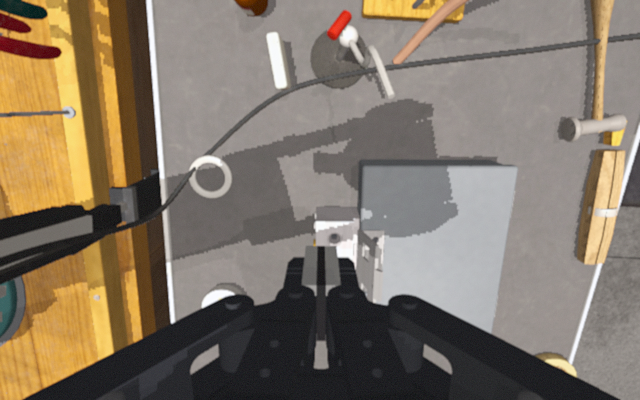

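```bash
python3 -m creep '[{"slide":[-0.9,1,0],"angular":[0,0,0]},{"slide":[-0.9,1,0],"angular":[0,0,0]},{"slide":[-0.9,1,0],"angular":[0,0,0]},{"slide":[-0.9,0.9,0],"angular":[0,0,0]},{"slide":[0,0,0],"angular":[0,0,0]}]'
python3 - <<'E'
from h import *
go(.585,.085,.27,3)
snap('wrist','w2')
E
```

```text
time: 2.2
tool_pos: [0.5929, 0.0874, 0.4293]
tcp_rot: [2.161, 2.277, -0.0]
wrist_force: [-0.8, 0.7, 0.5]
width: 0.001
yaw 3 turn/4deg [ 0.03  0.03 -0.  ] slide/25mm now-axes [-0.08 -0.32  0.17] target-axes [-0.08 -0.32  0.17]
yaw 183 turn/4deg [ 5.0e-02 -4.0e-02  4.5e+01] slide/25mm now-axes [-0.08 -0.32  0.17] target-axes [0.08 0.32 0.17]
t 2.2 q [ 0.11  0.11  1.74 -0.    1.29  0.05] grip [0.5932 0.087  0.2743] tooly yaw 2.99 tilt [ 0.002 -0.002 -1.   ] F [-0.8  0.7  0.5] w 0.0
```

View pics/w2.png

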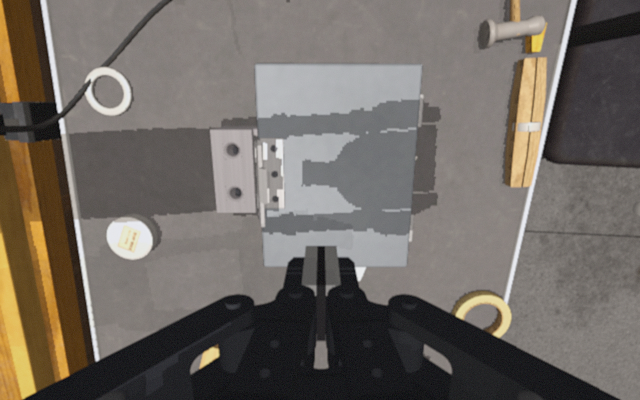

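The wrist picture shows the lock block with its holes at (233,150) and (236,193), and the strap upright next to it at about x 265–285.

```bash
python3 - <<'E'
from h import *
p,d,s=ld('w2'); g=cv2.cvtColor(p,cv2.COLOR_RGB2GRAY); C=cloud('wrist',d,s)
out=[]
for u0,v0 in [(233,150),(236,193)]:
    w=g[v0-10:v0+11,u0-10:u0+11].astype(float); m=(w<(w.min()+np.median(w))/2)
    ys,xs=np.nonzero(m); u,v=u0-10+xs.mean(),v0-10+ys.mean(); P=plane('wrist',u,v,.054,s); out.append(P); print(u,v,m.sum(),P)
a,b=out; print('spacing',np.linalg.norm(a-b),'mid',(a+b)/2,'yaw',np.degrees(np.arctan2(-(a-b)[0],(a-b)[1])))
m=(abs(C[...,2]-.06)<.005)&(C[...,0]>.535)
l,cc,st,ce=cv2.connectedComponentsWithStats(m.astype(np.uint8)); k=1+np.argmax(st[1:,4]); P=C[cc==k]; 
r=cv2.minAreaRect((P[:,:2]*1000).astype(np.float32));print('lid',r,P[:,2].mean())
m=(abs(C[...,2]-.054)<.004)&(C[...,0]<.53)&(C[...,0]>.47)
l,cc,st,ce=cv2.connectedComponentsWithStats(m.astype(np.uint8)); k=1+np.argmax(st[1:,4]); P=C[cc==k]; print('block',cv2.minAreaRect((P[:,:2]*1000).astype(np.float32)),P[:,2].mean())
for n,(u,v) in dict(l1=(256,66),l2=(421,65),l4=(410,266)).items(): print(n,plane('wrist',u,v,.06,s))
# strap
m=(C[...,2]>.072)&(C[...,0]>.48)&(C[...,0]<.6)&(C[...,1]>.03)&(C[...,1]<.14)&(d>0.2)
P=C[m]; o=(a+b)/2; th=np.radians(3.0); 
q=P-o; bx=q[:,0]*np.cos(th)+q[:,1]*np.sin(th); by=-q[:,0]*np.sin(th)+q[:,1]*np.cos(th)
print('strap n',len(P),bx.min()*1e3,bx.max()*1e3,by.min()*1e3,by.max()*1e3,P[:,2].max()); print('top',bx[P[:,2]>.1].mean()*1e3)
cv2.imwrite('pics/w2z.png',cv2.resize(p[100:240,180:320,::-1],None,fx=4,fy=4,interpolation=cv2.INTER_CUBIC))
E
```

```text
232.40740740740742 149.40740740740742 108 [0.50630153 0.10633252 0.054     ]
235.27659574468086 192.46808510638297 94 [0.50838055 0.0627396  0.054     ]
spacing 0.04364247100177107 mid [0.50734104 0.08453606 0.054     ] yaw 2.7304615574671613
lid ((609.5555419921875, 88.31234741210938), (154.04177856445312, 203.2526092529297), 2.6730189323425293) 0.06003074595769727
block ((506.48260498046875, 83.23271179199219), (40.40699768066406, 83.76827239990234), 2.949517011642456) 0.05370330894448897
l1 [0.53046826 0.18370725 0.06      ]
l2 [0.67951423 0.19224004 0.06      ]
l4 [ 0.69403601 -0.00730552  0.06      ]
strap n 790 23.660381787403185 41.043978075318314 -39.25406736141166 36.80122251035673 0.1150435526325938
top 36.091349303376965
```

View pics/w2z.png

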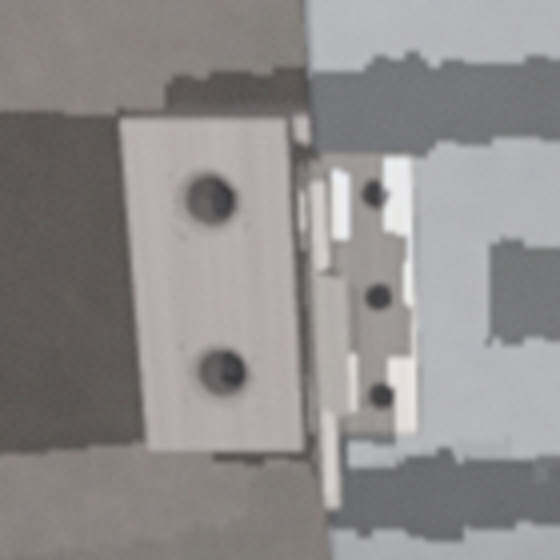

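```bash
python3 -m creep '[{"slide":[0,0,1],"angular":[0,0,0]},{"slide":[0,0,1],"angular":[0,0,0]},{"slide":[0,0,1],"angular":[0,0,0]},{"slide":[0,0,1],"angular":[0,0,0]},{"slide":[0,0,1],"angular":[0,0,0]}]'
python3 -m creep '[{"slide":[0,0,1],"angular":[0,0,0]},{"slide":[0,0,0.9],"angular":[0,0,0]},{"slide":[0,-0.5,0],"angular":[0,0,0]},{"slide":[0,-0.4,0],"angular":[0,0,0]},{"slide":[0,-0.4,0],"angular":[0,0,0]}]'
python3 - <<'E'
from h import *
go(.5917,.0879,.101,2.8)
E
```

```text
time: 2.67
tool_pos: [0.5887, 0.0914, 0.3036]
tcp_rot: [-2.159, -2.282, 0.0]
wrist_force: [0.2, 0.3, -0.2]
width: -0.001
time: 3.08
tool_pos: [0.5561, 0.0895, 0.257]
tcp_rot: [-2.159, -2.281, 0.001]
wrist_force: [0.7, 0.4, -0.0]
width: 0.0
yaw 2.8 turn/4deg [-0.01 -0.    0.09] slide/25mm now-axes [-0.14  1.42  0.04] target-axes [-0.13  1.42  0.04]
yaw 182.8 turn/4deg [ 0.000e+00 -2.000e-02 -4.491e+01] slide/25mm now-axes [-0.14  1.42  0.04] target-axes [ 0.13 -1.42  0.04]
t 3.0833 q [0.12 0.19 1.98 0.   0.97 0.06] grip [0.5559 0.0895 0.102 ] tooly yaw 3.15 tilt [-0.001  0.    -1.   ] F [ 0.7  0.4 -0. ] w 0.0
```

```bash
python3 -m creep '[{"slide":[0,-0.3,0],"angular":[0,0,0]},{"slide":[0,-0.3,0],"angular":[0,0,0]},{"slide":[0,-0.3,0],"angular":[0,0,0]},{"slide":[0,-0.3,0],"angular":[0,0,0]},{"slide":[0,-0.3,0],"angular":[0,0,0]}]'
python3 -m creep '[{"slide":[0,-0.2,0],"angular":[0,0,0]},{"slide":[0,0,0],"angular":[0,0,0]},{"slide":[0,0,0],"angular":[0,0,0]}]'
python3 - <<'E'
from h import *
go(.5068,.0837,.101,2.8)
snap('wrist','w3');snap('scene','s3')
E
```

```text
time: 3.5
tool_pos: [0.5193, 0.0869, 0.2579]
tcp_rot: [2.16, 2.28, 0.002]
wrist_force: [-0.3, 0.1, 0.6]
width: -0.002
time: 3.75
tool_pos: [0.5147, 0.0866, 0.2573]
tcp_rot: [2.161, 2.28, 0.0]
wrist_force: [0.6, -0.2, 0.4]
width: -0.002
yaw 2.8 turn/4deg [ 0.01 -0.    0.07] slide/25mm now-axes [-0.1  -0.32  0.05] target-axes [-0.1  -0.32  0.05]
yaw 182.8 turn/4deg [ 0.000e+00  1.000e-02 -4.493e+01] slide/25mm now-axes [-0.1  -0.32  0.05] target-axes [0.1  0.32 0.05]
t 3.75 q [0.12 0.12 2.07 0.   0.95 0.07] grip [0.5147 0.0866 0.1023] tooly yaw 3.08 tilt [ 0.  0. -1.] F [ 0.6 -0.2  0.4] w -0.0
```

View pics/w3.png

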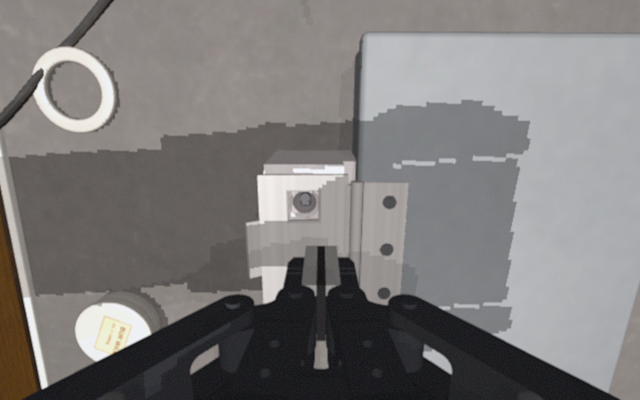

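View pics/s3.png

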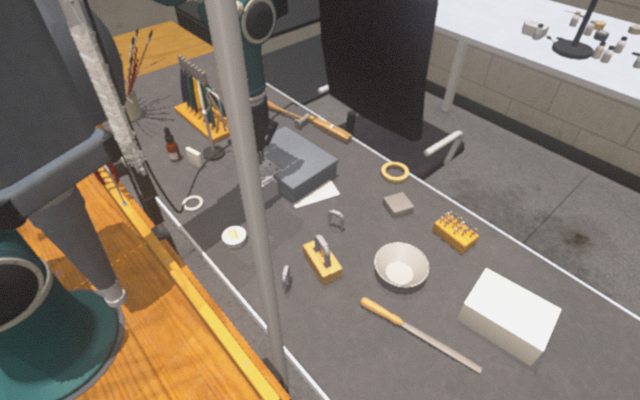

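```bash
python3 - <<'E'
from h import *
p,d,s=ld('w3'); C=cloud('wrist',d,s)
for u,v in [(275,190),(335,190),(335,230),(275,230),(305,203),(255,250),(390,225)]: print(u,v,np.round(C[v,u],4))
print(plane('wrist',305,203,.054,s))
cv2.imwrite('pics/w3z.png',cv2.resize(p[140:300,230:420,::-1],None,fx=4,fy=3.6,interpolation=cv2.INTER_CUBIC))
E
```

```text
275 190 [0.4911 0.1134 0.0612]
335 190 [0.5204 0.1146 0.06  ]
335 230 [0.5218 0.0935 0.0592]
275 230 [0.4914 0.0925 0.0608]
305 203 [0.5053 0.1009 0.0385]
255 250 [0.4817 0.0818 0.0625]
390 225 [0.5487 0.0987 0.0622]
[0.50577161 0.10544184 0.054     ]
```

View pics/w3z.png

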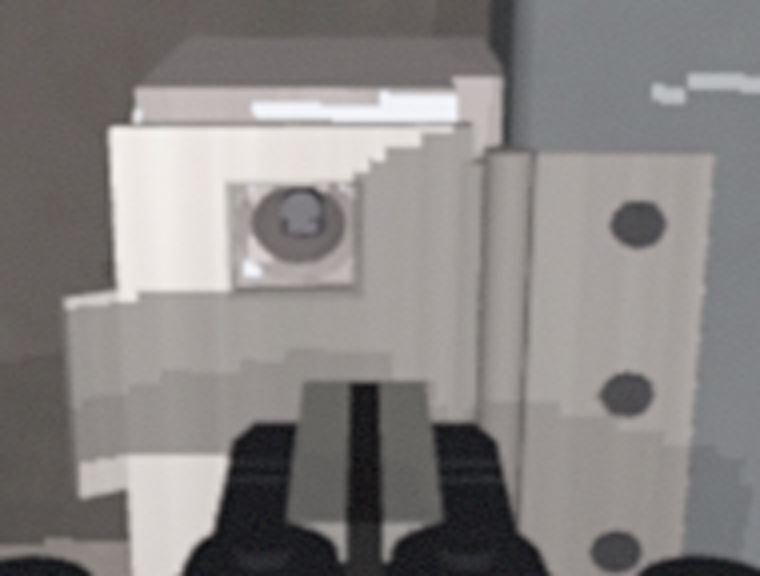

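```bash
python3 -m creep '[{"slide":[0,0,-1],"angular":[0,0,0]},{"slide":[0,0,-1],"angular":[0,0,0]},{"slide":[-0.8,0,-1],"angular":[0,0,0]},{"slide":[-1,-0.2,-1],"angular":[0,0,0]},{"slide":[-1,-0.2,-1],"angular":[0,0,0]}]' -1
python3 -m creep '[{"slide":[-1,-0.2,-1],"angular":[0,0,0]},{"slide":[-1,-0.2,-0.8],"angular":[0,0,0]},{"slide":[-1,-0.2,0],"angular":[0,0,0]},{"slide":[-1,-0.2,0],"angular":[0,0,0]},{"slide":[-1,-0.2,0],"angular":[0,0,0]}]'
python3 -m creep '[{"slide":[-1,-0.2,0],"angular":[0,0,0]},{"slide":[-1,0,0],"angular":[0,0,1]},{"slide":[0,0,0],"angular":[0,0,1]},{"slide":[0,0,0],"angular":[0,0,1]},{"slide":[0,0,0],"angular":[0,0,1]}]'
python3 -m creep '[{"slide":[0,0,0],"angular":[0,0,0]}]'
python3 - <<'E'
from h import *
go(.47,-.195,.27,-13)
snap('wrist','w4')
E
```

```text
time: 4.27
tool_pos: [0.5089, 0.0158, 0.3834]
tcp_rot: [2.159, 2.282, 0.0]
wrist_force: [0.4, 0.4, 0.9]
width: 0.707
time: 4.68
tool_pos: [0.4906, -0.1113, 0.4282]
tcp_rot: [2.16, 2.279, 0.002]
wrist_force: [-0.4, 0.5, 0.8]
width: 0.996
time: 5.1
tool_pos: [0.4883, -0.1612, 0.4271]
tcp_rot: [-2.462, -1.951, 0.0]
wrist_force: [0.3, 0.3, -0.7]
width: 1.0
time: 5.18
tool_pos: [0.4884, -0.1607, 0.4271]
tcp_rot: [-2.46, -1.954, 0.0]
wrist_force: [-0.7, -0.1, -0.2]
width: 1.001
yaw -13 turn/4deg [-0.   -0.   -0.02] slide/25mm now-axes [-1.5  -0.41  0.08] target-axes [-1.5  -0.41  0.08]
yaw 167 turn/4deg [-0.    0.   44.98] slide/25mm now-axes [-1.5  -0.41  0.08] target-axes [1.5  0.41 0.08]
t 5.1833 q [-0.37 -0.06  1.91  0.    1.28 -0.14] grip [ 0.4884 -0.1607  0.2721] tooly yaw -13.06 tilt [-0.  0. -1.] F [-0.7 -0.1 -0.2] w 1.0
```

View pics/w4.png

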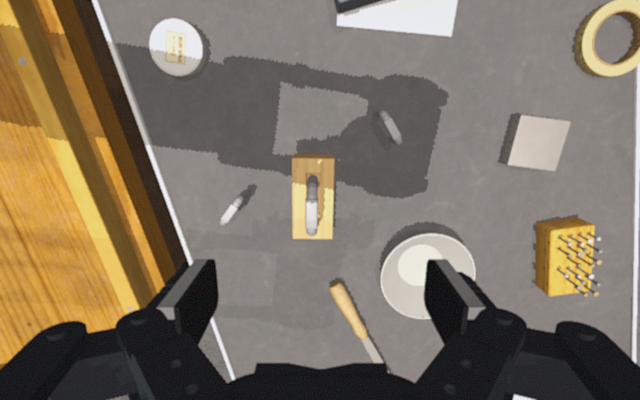

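```bash
python3 - <<'E'
from h import *
p,d,s=ld('w4'); C=cloud('wrist',d,s)
reg=(abs(C[...,0]-.47)<.07)&(abs(C[...,1]+.2)<.07)
hsv=cv2.cvtColor(p,cv2.COLOR_RGB2HSV)
m=reg&(hsv[...,1]>90)&(abs(C[...,2]-.032)<.006)
P=C[m];r=cv2.minAreaRect((P[:,:2]*1000).astype(np.float32));print('stand',r,np.median(P[:,2]))
m=reg&(C[...,2]>.066)&(hsv[...,1]<80)
l,cc,st,ce=cv2.connectedComponentsWithStats(m.astype(np.uint8)); k=1+np.argmax(st[1:,4]); P=C[cc==k]
print('crown',st[k],P.mean(0),np.percentile(P[:,2],[50,95]),cv2.minAreaRect((P[:,:2]*1000).astype(np.float32)))
top=P[P[:,2]>.079];print('top',len(top),top.mean(0),cv2.minAreaRect((top[:,:2]*1000).astype(np.float32)))
for n,(u,v) in dict(l=(232,208),r=(389,127)).items(): print(n,np.round(C[v,u],3))
cv2.imwrite('pics/w4z.png',cv2.resize(p[140:250,270:360,::-1],None,fx=5,fy=5,interpolation=cv2.INTER_CUBIC))
E
```

```text
stand ((472.6565246582031, -190.22421264648438), (89.79947662353516, 43.679107666015625), 75.85393524169922) 0.03182270788641317
crown [    0   260   522   140 32967] [ 0.47559178 -0.14800603  0.32155904] [0.32732696 0.34144422] ((479.7713623046875, -154.94427490234375), (32.35388946533203, 129.55148315429688), 76.84049987792969)
top 32967 [ 0.47559178 -0.14800603  0.32155904] ((479.7713623046875, -154.94427490234375), (32.35388946533203, 129.55148315429688), 76.84049987792969)
l [ 0.393 -0.174  0.054]
r [ 0.563 -0.131  0.054]
```

View pics/w4z.png

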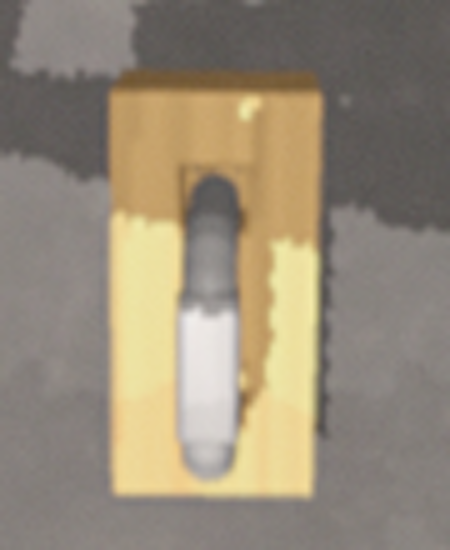

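```bash
python3 - <<'E'
from h import *
p,d,s=ld('w4'); C=cloud('wrist',d,s)
reg=(abs(C[...,0]-.47)<.07)&(abs(C[...,1]+.2)<.07)&(C[...,2]<.1)
for lo in (.06,.074,.080):
    P=C[reg&(C[...,2]>lo)];print(lo,len(P),P.mean(0),P[:,2].max(),cv2.minAreaRect((P[:,:2]*1000).astype(np.float32)))
go(.4727,-.1902,.16,-14)
E
```

```text
0.06 651 [ 0.47372797 -0.18602644  0.08034973] 0.08574341823816067 ((472.8502197265625, -189.09811401367188), (52.141624450683594, 11.472856521606445), 76.44771575927734)
0.074 589 [ 0.47316773 -0.18809907  0.08148183] 0.08574341823816067 ((472.6240234375, -190.03651428222656), (50.211082458496094, 11.472856521606445), 76.44771575927734)
0.08 453 [ 0.47283398 -0.18930477  0.08270953] 0.08574341823816067 ((472.822998046875, -189.3523712158203), (39.87038803100586, 11.47189712524414), 76.314208984375)
yaw -14 turn/4deg [-0.   -0.    0.29] slide/25mm now-axes [-1.3  -0.35  4.48] target-axes [-1.3  -0.32  4.48]
yaw 166 turn/4deg [  0.    -0.   -44.71] slide/25mm now-axes [-1.3  -0.35  4.48] target-axes [1.3  0.32 4.48]
t 5.2333 q [-0.37 -0.06  1.91  0.    1.28 -0.14] grip [ 0.4884 -0.1605  0.2721] tooly yaw -12.86 tilt [-0.  0. -1.] F [-0.4  0.   0.2] w 1.0
```

```bash
python3 -m creep '[{"slide":[-0.7,-0.2,0.5],"angular":[0,0,0.2]},{"slide":[-0.6,-0.13,0.5],"angular":[0,0,0]},{"slide":[0,0,1],"angular":[0,0,0]},{"slide":[0,0,1],"angular":[0,0,0]},{"slide":[0,0,1],"angular":[0,0,0]}]' -0.2
python3 -m creep '[{"slide":[0,0,0],"angular":[0,0,0]}]'
python3 - <<'E'
from h import *
go(.4727,-.190,.077,-13.8)
snap('wrist','w5')
E
```

```text
time: 5.65
tool_pos: [0.4728, -0.1902, 0.3267]
tcp_rot: [2.468, 1.942, 0.001]
wrist_force: [0.6, -0.2, -0.5]
width: 0.599
time: 5.73
tool_pos: [0.4704, -0.1889, 0.3218]
tcp_rot: [-2.462, -1.937, 0.007]
wrist_force: [-0.8, 1.4, -0.7]
width: 0.599
yaw -13.8 turn/4deg [-0.14 -0.03  0.05] slide/25mm now-axes [-0.03  0.13  3.59] target-axes [-0.02  0.1   3.59]
yaw 166.2 turn/4deg [ 4.000e-02 -2.200e-01 -4.495e+01] slide/25mm now-axes [-0.03  0.13  3.59] target-axes [ 0.02 -0.1   3.59]
t 5.7333 q [-0.43  0.02  2.04 -0.    1.09 -0.19] grip [ 0.469  -0.1883  0.1668] tooly yaw -13.61 tilt [-0.009  0.004 -1.   ] F [-0.8  1.4 -0.7] w 0.6
```

View pics/w5.png

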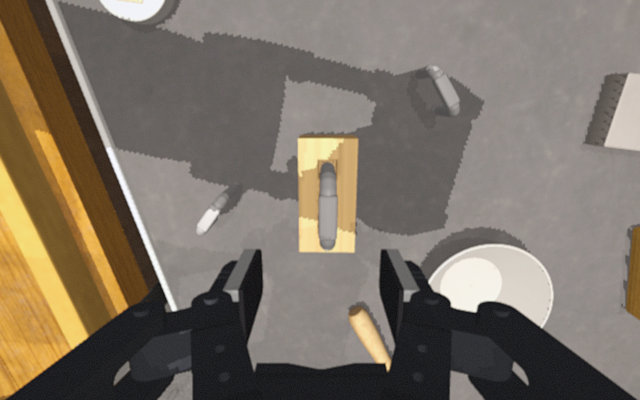

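```bash
python3 -m creep '[{"slide":[0,0,1],"angular":[0,0,0]},{"slide":[0,0,0.6],"angular":[0,0,0]},{"slide":[0,0,0],"angular":[0,0,0]},{"slide":[0,0,0],"angular":[0,0,0]}]'
python3 - <<'E'
from h import *
go(.4727,-.190,.077,-13.8)
p,d,s=snap('wrist','w6'); C=cloud('wrist',d,s)
reg=(abs(C[...,0]-.47)<.07)&(abs(C[...,1]+.2)<.07)&(C[...,2]<.092)
P=C[reg&(C[...,2]>.078)];print(len(P),P.mean(0),P[:,2].max(),cv2.minAreaRect((P[:,:2]*1000).astype(np.float32)))
E
```

```text
time: 6.12
tool_pos: [0.473, -0.19, 0.2882]
tcp_rot: [2.47, 1.941, 0.0]
wrist_force: [-0.4, -0.1, 0.4]
width: 0.597
yaw -13.8 turn/4deg [0.   0.   0.04] slide/25mm now-axes [-0.   -0.01  2.25] target-axes [-0.   -0.01  2.25]
yaw 166.2 turn/4deg [-0.000e+00  1.000e-02 -4.496e+01] slide/25mm now-axes [-0.   -0.01  2.25] target-axes [0.   0.01 2.25]
t 6.1167 q [-0.43  0.06  2.07 -0.    1.01 -0.19] grip [ 0.4731 -0.19    0.1332] tooly yaw -13.66 tilt [ 0. -0. -1.] F [-0.4 -0.1  0.4] w 0.6
1507 [ 0.47288296 -0.18830526  0.08238689] 0.08523082556788503 ((472.57940673828125, -189.88140869140625), (45.05868911743164, 12.026630401611328), 75.67693328857422)
```

View pics/w6.png

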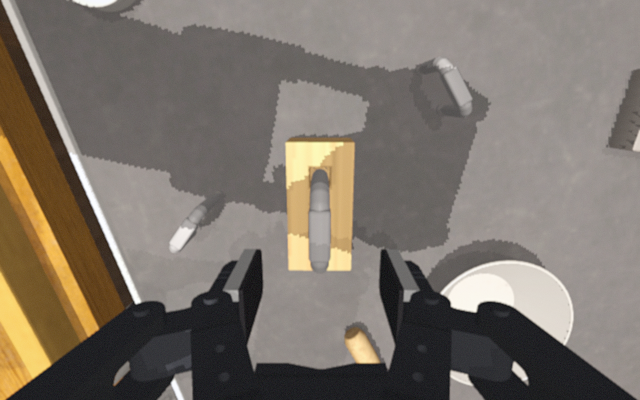

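```bash
python3 -m creep '[{"slide":[0,0,0.8],"angular":[0,0,0]},{"slide":[0,0,0.8],"angular":[0,0,0]},{"slide":[0,0,0.65],"angular":[0,0,0]},{"slide":[0,0,0],"angular":[0,0,0]}]'
python3 -m creep '[{"slide":[0,0,0],"angular":[0,0,0]},{"slide":[0,0,0],"angular":[0,0,0]},{"slide":[0,0,0],"angular":[0,0,0]},{"slide":[0,0,0],"angular":[0,0,0]},{"slide":[0,0,0],"angular":[0,0,0]}]' 1 80
python3 - <<'E'
from h import *
go(.4727,-.190,.077,-13.8)
E
```

```text
time: 6.5
tool_pos: [0.4721, -0.1896, 0.2299]
tcp_rot: [-2.468, -1.939, 0.002]
wrist_force: [-0.6, 0.2, -1.1]
width: 0.597
time: 6.92
tool_pos: [0.4737, -0.1905, 0.2332]
tcp_rot: [2.468, 1.938, 0.003]
wrist_force: [0.1, 0.5, 6.6]
width: 0.125
yaw -13.8 turn/4deg [0.05 0.01 0.02] slide/25mm now-axes [ 0.01 -0.04  0.05] target-axes [ 0.01 -0.04  0.05]
yaw 166.2 turn/4deg [-2.000e-02  8.000e-02 -4.498e+01] slide/25mm now-axes [ 0.01 -0.04  0.05] target-axes [-0.01  0.04  0.05]
t 6.9167 q [-0.43  0.13  2.11 -0.    0.9  -0.19] grip [ 0.4742 -0.1907  0.0782] tooly yaw -13.71 tilt [ 0.003 -0.002 -1.   ] F [0.1 0.5 6.6] w 0.13
```

```bash
python3 -m creep '[{"slide":[0,0,-0.5],"angular":[0,0,0]},{"slide":[0,0,-0.8],"angular":[0,0,0]},{"slide":[0,0,-1],"angular":[0,0,0]},{"slide":[0,0,-1],"angular":[0,0,0]},{"slide":[0,0,-1],"angular":[0,0,0]}]'
python3 -m creep '[{"slide":[0,0,-0.5],"angular":[0,0,0]},{"slide":[0,0,0],"angular":[0,0,0]}]'
python3 - <<'E'
from h import *
go(.5068,.0837,.18,2.8)
p,d,s=snap('wrist','w7')
snap('scene','s7')
E
```

```text
time: 7.33
tool_pos: [0.4723, -0.1898, 0.3397]
tcp_rot: [-2.471, -1.94, 0.0]
wrist_force: [0.2, -0.0, -0.4]
width: 0.121
time: 7.5
tool_pos: [0.4739, -0.1905, 0.355]
tcp_rot: [2.465, 1.936, 0.006]
wrist_force: [0.2, -0.0, -0.6]
width: 0.122
yaw 2.8 turn/4deg [ 0.1   0.04 -4.13] slide/25mm now-axes [10.97 -1.33  0.77] target-axes [10.89  1.85  0.8 ]
yaw 182.8 turn/4deg [ 0.05 -0.15 40.87] slide/25mm now-axes [10.97 -1.33  0.77] target-axes [-10.89  -1.85   0.8 ]
t 7.5 q [-0.43 -0.01  2.01  0.    1.14 -0.19] grip [ 0.475 -0.191  0.2  ] tooly yaw -13.71 tilt [ 0.007 -0.003 -1.   ] F [ 0.2 -0.  -0.6] w 0.12
```

View pics/w7.png

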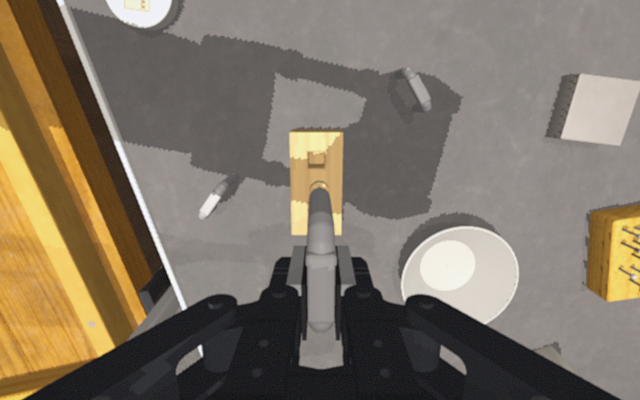

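```bash
python3 -m creep '[{"slide":[0,0,0],"angular":[0,0,-1]},{"slide":[0,0,0],"angular":[0,0,-1]},{"slide":[0,0,0],"angular":[0,0,-1]},{"slide":[0,0,0],"angular":[0,0,-1]},{"slide":[0.7,0.1,0],"angular":[0,0,-0.13]}]'
python3 -m creep '[{"slide":[1,0.2,0],"angular":[0,0,0]},{"slide":[1,0.2,0],"angular":[0,0,0]},{"slide":[1,0.2,0],"angular":[0,0,0]},{"slide":[1,0.2,0],"angular":[0,0,0]},{"slide":[1,0.2,0],"angular":[0,0,0]}]'
python3 -m creep '[{"slide":[1,0.2,0],"angular":[0,0,0]},{"slide":[1,0.2,0],"angular":[0,0,0]},{"slide":[1,0.2,0],"angular":[0,0,0]},{"slide":[1,0.2,0],"angular":[0,0,0]},{"slide":[1,0.1,0],"angular":[0,0,0]}]'
python3 -m creep '[{"slide":[0,0,0],"angular":[0,0,0]},{"slide":[0,0,0],"angular":[0,0,0]}]'
python3 - <<'E'
from h import *
go(.5068,.0837,.15,2.8)
p,d,s=snap('wrist','w8')
go(.5068,.0837,.15,2.8)
E
```

```text
time: 8.02
tool_pos: [0.4736, -0.1735, 0.3482]
tcp_rot: [-2.163, -2.274, 0.004]
wrist_force: [0.3, -0.1, -0.6]
width: 0.122
time: 8.43
tool_pos: [0.4923, -0.045, 0.3481]
tcp_rot: [-2.164, -2.272, 0.004]
wrist_force: [0.5, 0.1, -0.4]
width: 0.126
time: 8.85
tool_pos: [0.5089, 0.0809, 0.3481]
tcp_rot: [-2.164, -2.273, 0.005]
wrist_force: [0.9, -1.1, -0.4]
width: 0.122
time: 9.02
tool_pos: [0.5087, 0.0806, 0.3484]
tcp_rot: [-2.161, -2.276, 0.006]
wrist_force: [-0.5, -0.2, -2.0]
width: 0.124
yaw 2.8 turn/4deg [-0.06  0.01  0.04] slide/25mm now-axes [ 0.13 -0.06  1.73] target-axes [ 0.13 -0.07  1.73]
yaw 182.8 turn/4deg [-1.000e-02 -1.000e-01 -4.496e+01] slide/25mm now-axes [ 0.13 -0.06  1.73] target-axes [-0.13  0.07  1.73]
t 9.0167 q [ 0.11  0.01  2.   -0.    1.14  0.06] grip [0.508  0.0805 0.1934] tooly yaw 2.96 tilt [-0.004 -0.001 -1.   ] F [-0.5 -0.2 -2. ] w 0.12
yaw 2.8 turn/4deg [-0.06  0.01  0.02] slide/25mm now-axes [ 0.16 -0.07  1.75] target-axes [ 0.16 -0.07  1.75]
yaw 182.8 turn/4deg [-2.000e-02 -9.000e-02 -4.498e+01] slide/25mm now-axes [ 0.16 -0.07  1.75] target-axes [-0.16  0.07  1.75]
t 9.0667 q [ 0.11  0.01  2.   -0.    1.14  0.06] grip [0.5082 0.0797 0.1937] tooly yaw 2.89 tilt [-0.004 -0.001 -1.   ] F [-0.3  0.  -1.1] w 0.12
```

View pics/w8.png

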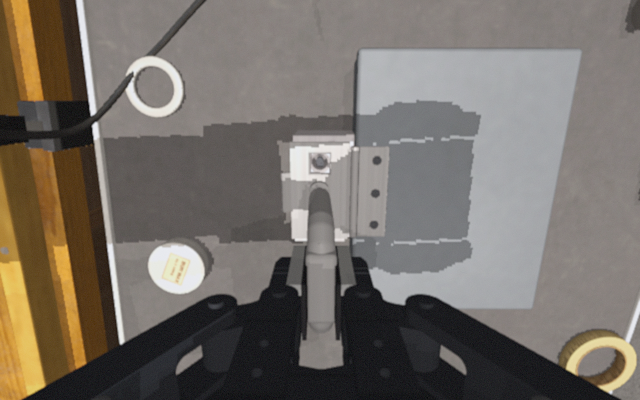

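```bash
python3 -m creep '[{"slide":[0.13,-0.06,0.7],"angular":[-0.05,0,0]},{"slide":[0,0,0.7],"angular":[0,0,0]},{"slide":[0,0,0.6],"angular":[0,0,0]},{"slide":[0,0,0],"angular":[0,0,0]},{"slide":[0,0,0],"angular":[0,0,0]}]'
python3 - <<'E'
from h import *
go(.5068,.0837,.13,2.8)
snap('scene','s9');snap('wrist','w9');snap('side','d9')
go(.5068,.0837,.13,2.8)
for n,b in (('scene',(140,240,230,340)),('side',(200,300,260,390))):
    p=ld({'scene':'s9','side':'d9'}[n])[0][b[0]:b[1],b[2]:b[3],::-1]; cv2.imwrite('pics/%sz9.png'%n,cv2.resize(p,None,fx=6,fy=6,interpolation=cv2.INTER_CUBIC))
E
```

```text
time: 9.48
tool_pos: [0.5072, 0.0818, 0.2993]
tcp_rot: [2.168, 2.274, -0.001]
wrist_force: [0.8, -0.5, -0.7]
width: 0.116
yaw 2.8 turn/4deg [-0.01  0.01 -0.02] slide/25mm now-axes [ 0.08 -0.01  0.57] target-axes [ 0.08 -0.01  0.57]
yaw 182.8 turn/4deg [1.000e-02 1.000e-02 4.498e+01] slide/25mm now-axes [ 0.08 -0.01  0.57] target-axes [-0.08  0.01  0.57]
t 9.4833 q [ 0.11  0.05  2.05 -0.    1.04  0.06] grip [0.5071 0.0817 0.1443] tooly yaw 2.73 tilt [-0.    -0.001 -1.   ] F [ 0.8 -0.5 -0.7] w 0.12
yaw 2.8 turn/4deg [ 0.07 -0.   -0.01] slide/25mm now-axes [ 0.06 -0.07  0.68] target-axes [ 0.06 -0.07  0.68]
yaw 182.8 turn/4deg [-0.   -0.12 44.99] slide/25mm now-axes [ 0.06 -0.07  0.68] target-axes [-0.06  0.07  0.68]
t 9.6333 q [ 0.11  0.05  2.05 -0.    1.04  0.06] grip [0.5094 0.0824 0.1469] tooly yaw 2.75 tilt [ 0.005  0.    -1.   ] F [ 0.7  0.4 -0.6] w 0.12
```

View pics/scenez9.png

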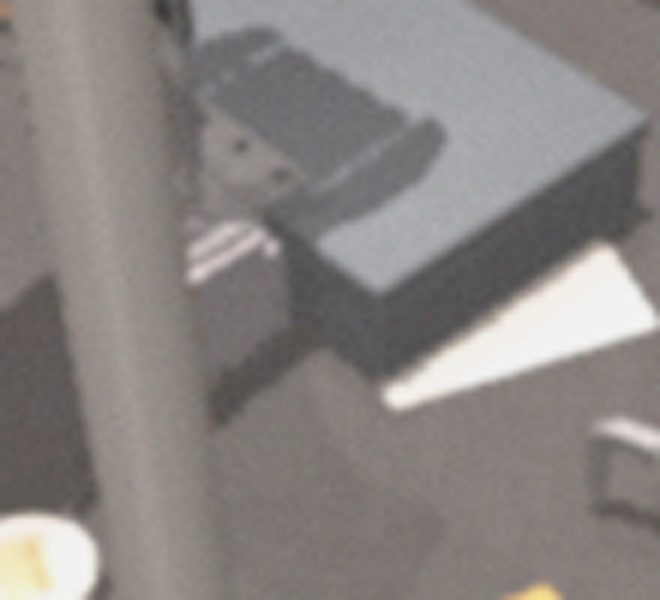

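View pics/sidez9.png

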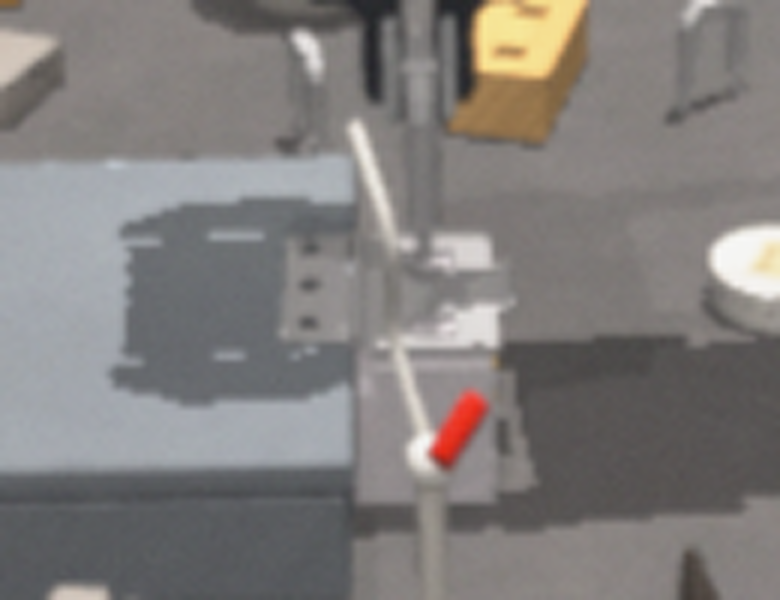

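View pics/w9.png

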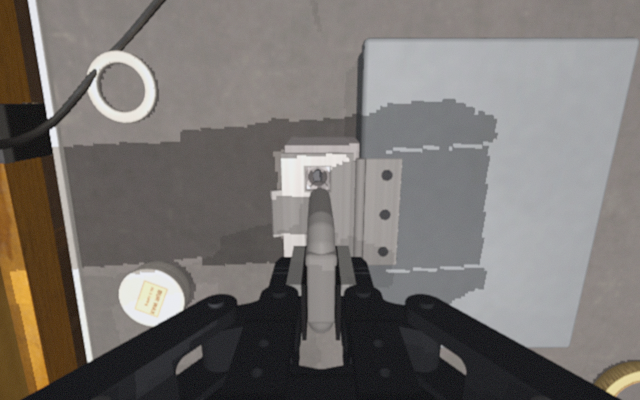

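```bash
python3 -m creep '[{"slide":[0.07,-0.03,0.2],"angular":[0.03,0,0]},{"slide":[0,0,0.2],"angular":[0,0,0]},{"slide":[0,0,0],"angular":[0,0,0]},{"slide":[0,0,0],"angular":[0,0,0]}]'
python3 - <<'E'
from h import *
go(.5068,.0837,.13,2.8)
snap('wrist','w10')
go(.5068,.0837,.13,2.8)
p,d,s=ld('w10')
m=imaging.camera_model('wrist'); T=np.linalg.inv(np.array(m['tool_from_camera']))
def prj(t): c=T[:3,:3]@np.array(t)+T[:3,3]; return np.round([m['cx']+f(m)*c[0]/c[2],m['cy']+f(m)*c[1]/c[2]],1)
for n,t in dict(crown=(0,0,.1485),crown_e=(.015,0,.1485),legtop_o=(.0275,0,.165),foot=(.022,0,.224),legout=(.0275,0,.215)).items(): print(n,prj(t))
cv2.imwrite('pics/w10z.png',cv2.resize(p[140:340,240:400,::-1],None,fx=4,fy=3,interpolation=cv2.INTER_CUBIC))
E
```

```text
time: 9.97
tool_pos: [0.507, 0.0846, 0.2906]
tcp_rot: [2.166, 2.275, 0.001]
wrist_force: [-0.4, 0.1, -1.1]
width: 0.122
yaw 2.8 turn/4deg [0.01 0.   0.  ] slide/25mm now-axes [-0.04 -0.01  0.22] target-axes [-0.04 -0.01  0.22]
yaw 182.8 turn/4deg [-0.0e+00  1.0e-02 -4.5e+01] slide/25mm now-axes [-0.04 -0.01  0.22] target-axes [0.04 0.01 0.22]
t 9.9667 q [ 0.12  0.06  2.06 -0.    1.02  0.07] grip [0.5071 0.0846 0.1356] tooly yaw 2.82 tilt [ 0.001 -0.    -1.   ] F [-0.4  0.1 -1.1] w 0.12
yaw 2.8 turn/4deg [0.01 0.   0.  ] slide/25mm now-axes [-0.04 -0.02  0.23] target-axes [-0.04 -0.02  0.23]
yaw 182.8 turn/4deg [-0.0e+00  2.0e-02 -4.5e+01] slide/25mm now-axes [-0.04 -0.02  0.23] target-axes [0.04 0.02 0.23]
t 10.0167 q [ 0.12  0.06  2.06 -0.    1.02  0.07] grip [0.5073 0.0846 0.1358] tooly yaw 2.82 tilt [ 0.001 -0.    -1.   ] F [ 0.6  0.  -1.3] w 0.12
crown [320.7 292.5]
crown_e [320.7 256.1]
legtop_o [320.6 210. ]
foot [320.4 188.3]
legout [320.4 182.3]
```

View pics/w10z.png

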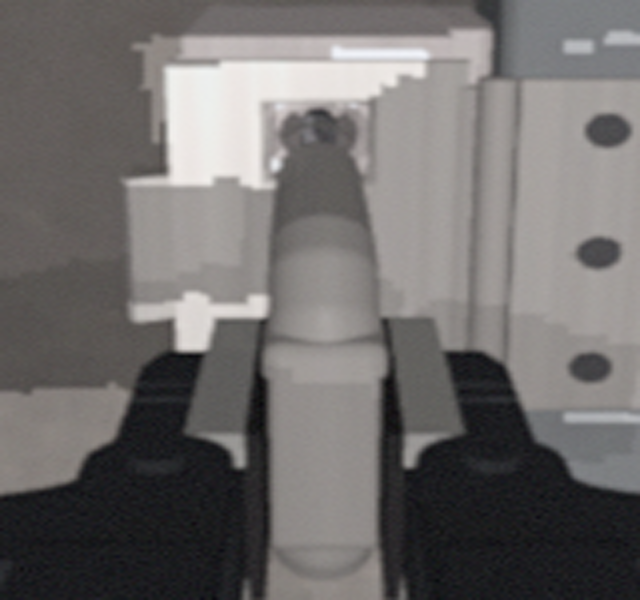

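```bash
python3 -m creep '[{"slide":[-0.02,0,0.2],"angular":[0,0,0]},{"slide":[0,0,0.2],"angular":[0,0,0]},{"slide":[0,0,0.2],"angular":[0,0,0]},{"slide":[0,0,0.1],"angular":[0,0,0]},{"slide":[0,0,0],"angular":[0,0,0]}]'
python3 - <<'E'
from h import *
go(.5068,.0837,.12,2.8)
E
```

```text
time: 10.43
tool_pos: [0.5068, 0.084, 0.2722]
tcp_rot: [-2.166, -2.275, 0.001]
wrist_force: [0.1, -0.1, -1.5]
width: 0.123
yaw 2.8 turn/4deg [-0.01  0.    0.  ] slide/25mm now-axes [-0.01  0.   -0.11] target-axes [-0.01  0.   -0.11]
yaw 182.8 turn/4deg [-0.0e+00 -2.0e-02 -4.5e+01] slide/25mm now-axes [-0.01  0.   -0.11] target-axes [ 0.01 -0.   -0.11]
t 10.4333 q [ 0.12  0.08  2.08 -0.    0.98  0.07] grip [0.5067 0.084  0.1172] tooly yaw 2.8 tilt [-0.001 -0.    -1.   ] F [ 0.1 -0.1 -1.5] w 0.12
```

```bash
python3 -m creep '[{"slide":[0,0,0.1],"angular":[0,0,0]},{"slide":[0,0,0.1],"angular":[0,0,0]},{"slide":[0,0,0],"angular":[0,0,0]}]'
python3 -m creep '[{"slide":[0,0,0.1],"angular":[0,0,0]},{"slide":[0,0,0.1],"angular":[0,0,0]},{"slide":[0,0,0],"angular":[0,0,0]}]'
python3 -m creep '[{"slide":[0,0,0.08],"angular":[0,0,0]},{"slide":[0,0,0],"angular":[0,0,0]}]'
```

```text
time: 10.68
tool_pos: [0.5075, 0.0841, 0.2684]
tcp_rot: [2.166, 2.274, 0.002]
wrist_force: [-0.5, -0.2, 2.1]
width: 0.123
time: 10.93
tool_pos: [0.5076, 0.0841, 0.2636]
tcp_rot: [2.165, 2.274, 0.003]
wrist_force: [-1.1, -0.0, 3.4]
width: 0.121
time: 11.1
tool_pos: [0.5076, 0.0841, 0.2617]
tcp_rot: [2.165, 2.274, 0.003]
wrist_force: [-0.1, 0.4, 4.2]
width: 0.124
```

```bash
python3 -m creep '[{"slide":[0,0,0.08],"angular":[0,0,0]},{"slide":[0,0,0],"angular":[0,0,0]}]'
python3 -m creep '[{"slide":[0,0,0.06],"angular":[0,0,0]},{"slide":[0,0,0],"angular":[0,0,0]}]'
python3 -m creep '[{"slide":[0,0,0.06],"angular":[0,0,0]},{"slide":[0,0,0],"angular":[0,0,0]}]'
```

```text
time: 11.27
tool_pos: [0.5078, 0.084, 0.2603]
tcp_rot: [2.165, 2.274, 0.003]
wrist_force: [-0.9, -0.7, 6.1]
width: 0.115
time: 11.43
tool_pos: [0.508, 0.084, 0.2593]
tcp_rot: [2.165, 2.274, 0.003]
wrist_force: [-1.9, -1.7, 8.8]
width: 0.12
time: 11.6
tool_pos: [0.5079, 0.084, 0.2582]
tcp_rot: [2.165, 2.274, 0.003]
wrist_force: [-3.0, -1.4, 11.7]
width: 0.121
```

```bash
python3 -m creep '[{"slide":[0,0,0.06],"angular":[0,0,0]},{"slide":[0,0,0],"angular":[0,0,0]}]'
python3 -m creep '[{"slide":[0,0,0.06],"angular":[0,0,0]},{"slide":[0,0,0],"angular":[0,0,0]}]'
```

```text
time: 11.77
tool_pos: [0.5078, 0.084, 0.2565]
tcp_rot: [2.165, 2.274, 0.002]
wrist_force: [-2.5, -0.7, 9.0]
width: 0.12
time: 11.93
tool_pos: [0.5076, 0.084, 0.2544]
tcp_rot: [2.165, 2.274, 0.002]
wrist_force: [-2.3, -0.8, 7.6]
width: 0.122
```

```bash
python3 -m creep '[{"slide":[0,0,0.05],"angular":[0,0,0]},{"slide":[0,0,0],"angular":[0,0,0]}]'
python3 -m creep '[{"slide":[0,0,0.05],"angular":[0,0,0]},{"slide":[0,0,0],"angular":[0,0,0]}]'
```

```text
time: 12.1
tool_pos: [0.5076, 0.084, 0.2531]
tcp_rot: [2.165, 2.274, 0.002]
wrist_force: [-1.6, -1.7, 7.6]
width: 0.122
time: 12.27
tool_pos: [0.5075, 0.0841, 0.2517]
tcp_rot: [2.166, 2.274, 0.002]
wrist_force: [-2.5, 0.1, 6.9]
width: 0.123
```

```bash
python3 -m creep '[{"slide":[0,0,0.05],"angular":[0,0,0]},{"slide":[0,0,0],"angular":[0,0,0]}]'
```

```text
time: 12.43
tool_pos: [0.5076, 0.0841, 0.2506]
tcp_rot: [2.166, 2.274, 0.002]
wrist_force: [-2.6, 0.1, 7.4]
width: 0.119
```

```bash
python3 -m creep '[{"slide":[0,0,0.05],"angular":[0,0,0]},{"slide":[0,0,0],"angular":[0,0,0]}]'
```

```text
time: 12.6
tool_pos: [0.5076, 0.0841, 0.2494]
tcp_rot: [2.166, 2.274, 0.002]
wrist_force: [-3.7, -1.1, 8.8]
width: 0.12
```

```bash
python3 -m creep '[{"slide":[0,0,0.04],"angular":[0,0,0]},{"slide":[0,0,0],"angular":[0,0,0]}]'
```

```text
time: 12.77
tool_pos: [0.5077, 0.0841, 0.2493]
tcp_rot: [2.165, 2.274, 0.002]
wrist_force: [-4.8, -0.2, 13.5]
width: 0.127
```

```bash
python3 -m creep '[{"slide":[0,0,0.04],"angular":[0,0,0]},{"slide":[0,0,0],"angular":[0,0,0]}]'
```

```text
time: 12.93
tool_pos: [0.5079, 0.0841, 0.2491]
tcp_rot: [2.165, 2.274, 0.002]
wrist_force: [-6.8, -1.4, 20.6]
width: 0.117
```

```bash
python3 -m creep '[{"slide":[0,0,-0.12],"angular":[0,0,0]},{"slide":[0,0,0],"angular":[0,0,0]}]'
python3 -m creep '[{"slide":[0,0,-0.12],"angular":[0,0,0]},{"slide":[0,0,0],"angular":[0,0,0]}]'
```

```text
time: 13.1
tool_pos: [0.5076, 0.0841, 0.2511]
tcp_rot: [2.165, 2.274, 0.003]
wrist_force: [-1.9, -1.0, 9.4]
width: 0.124
time: 13.27
tool_pos: [0.507, 0.0841, 0.2519]
tcp_rot: [2.166, 2.274, 0.002]
wrist_force: [0.7, 0.1, -1.6]
width: 0.121
```

```bash
python3 -m creep '[{"slide":[0,0,0],"angular":[0,0,0]},{"slide":[0,0,0],"angular":[0,0,0]},{"slide":[0,0,0],"angular":[0,0,0]},{"slide":[0,0,0],"angular":[0,0,0]}]' -0.3 30
python3 -m creep '[{"slide":[0,0,-0.6],"angular":[0,0,0]},{"slide":[0,0,-1],"angular":[0,0,0]},{"slide":[0,0,-1],"angular":[0,0,0]},{"slide":[0,0,-1],"angular":[0,0,0]},{"slide":[0,0,0],"angular":[0,0,0]}]'
python3 -m creep '[{"slide":[0,0,0],"angular":[0,0,0]},{"slide":[0,0,0],"angular":[0,0,0]}]'
python3 - <<'E'
from h import *
p,d,s=snap('wrist','w11'); C=cloud('wrist',d,s)
go(.5068,.0837,.12,2.8)
reg=(abs(C[...,0]-.507)<.03)&(abs(C[...,1]-.084)<.04)&(C[...,2]>.075)&(C[...,2]<.14)
P=C[reg];print(len(P),P.mean(0),np.percentile(P[:,2],[5,50,90,99]),cv2.minAreaRect((P[:,:2]*1000).astype(np.float32)))
E
```

```text
time: 13.6
tool_pos: [0.5074, 0.0841, 0.2524]
tcp_rot: [2.166, 2.274, 0.002]
wrist_force: [0.3, -0.6, -0.1]
width: 0.646
time: 14.02
tool_pos: [0.5094, 0.0843, 0.3484]
tcp_rot: [2.161, 2.27, 0.014]
wrist_force: [1.1, 0.5, 1.0]
width: 0.648
time: 14.18
tool_pos: [0.507, 0.084, 0.342]
tcp_rot: [2.166, 2.275, 0.001]
wrist_force: [-0.4, -0.4, -1.0]
width: 0.649
yaw 2.8 turn/4deg [-0.01  0.    0.  ] slide/25mm now-axes [-0.01  0.01  2.65] target-axes [-0.01  0.01  2.65]
yaw 182.8 turn/4deg [-0.0e+00 -1.0e-02 -4.5e+01] slide/25mm now-axes [-0.01  0.01  2.65] target-axes [ 0.01 -0.01  2.65]
t 14.2333 q [ 0.12  0.01  2.01 -0.    1.12  0.07] grip [0.5065 0.084  0.1863] tooly yaw 2.8 tilt [-0.001 -0.    -1.   ] F [-0.2  0.5 -0.4] w 0.65
1409 [0.50667727 0.08877789 0.09883563] [0.08850559 0.10098245 0.1023265  0.10313646] ((506.8439025878906, 85.34371185302734), (11.658666610717773, 52.000030517578125), 2.646879196166992)
```

View pics/w11.png

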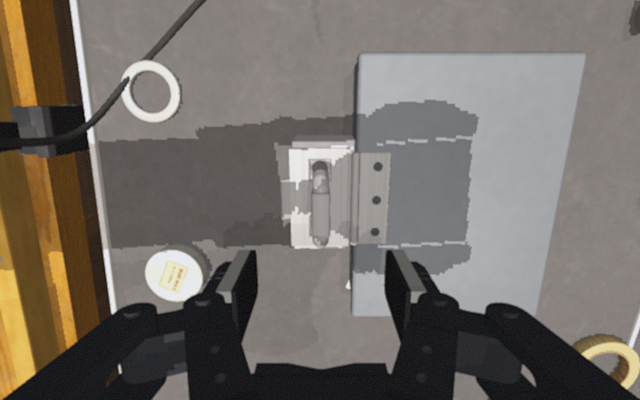

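The picture shows the shackle standing in the lock at (320,200). Its crown top is at about 102 mm, so its feet are at about 26 mm, which is within the latched range. The strap is flat and the fingers are clear.

```bash
python3 - <<'E'
from h import *
p,d,s=snap('scene','s12'); a=ld('s3')[0]
print(bot.read_state()['time'],bot.read_state()['wrist_force']); order.finish_job()
E
```

```text
14.2833 [-0.7234708  -0.19464748 -1.19647607]
the job is handed in; nothing more can be done
```

View pics/s12.png

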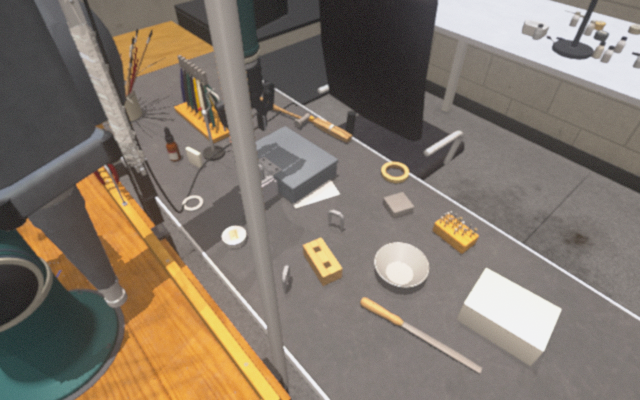

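The strongbox is locked. I folded the strap flat over the lock, set the large shackle through it into both holes and pressed it down to the stop. I then released it and handed the job in at 14.3 s.

- **Feel:** The lifter was met with the feet at about 44 mm. Force peaked at about 12 N, eased to 7 N, then rose sharply at the hard stop. The most I pressed was 20.6 N over both feet. The stop came about 9 mm below the peak, a little more than the 7 mm expected.
- **Latched:** On a light pull back the force turned from +9 N to −1.6 N, so the pawls were holding.
- **After release:** The crown top stayed at about 102 mm, which puts the feet at about 26 mm, inside the 15–29 mm latched range. The gripper was clear of everything.
- **Bench:** By eye, the last scene picture shows the other things where they were and the stand empty. I did not measure their positions again.

No check failed. The pose readings wandered by about 2 mm while the arm was settling.

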